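# Relamp the desk light

## Robot

A 6-joint arm with a two-finger parallel gripper is mounted at the origin on the work surface. World frame = base frame: x ahead of the robot, y to its left, z up, the work surface at z = 0. Lengths are in m, angles in degrees, forces in N, time in s.
With the tool pointing down it reaches from about 0.4 to 0.825 m from the base axis. Payload 7 kg.
Tool frame: the origin (TCP) lies at the very end of the fingers, on their centre line; the grasp point (between the pads) lies 19 mm behind it; z points along the fingers, y is the line along which they close (so a half turn about z gives the same grasp; the last joint's range is limited). The gripper opens to 88 mm and grips with 3 to 60 N. Pads are 19 mm wide; open, the fingers measure 130 mm over their backs; the gripper's body (78 mm by 193 mm) begins 47 mm behind the grasp point.
Start: joints at [89.616, 20.546, 0.682, 0, -70.136, -16.507], TCP at [0.196, 0.646, 0.227] pointing down, gripper open.
Joint ranges: [-176.03, 176.03], [-82.01, 121.73], [-58.28, 71.71], [-173.87, 95.51], [-174.79, -0.11], [-173.66, 173.66]. Speed limits (degrees/s): [136.94, 136.94, 172.46, 180, 180, 180].

## Interface

Orientations are given as [roll, pitch, yaw] about the fixed x, y, z axes, in that order (R = Rz(yaw) Ry(pitch) Rx(roll)).
In Python, from plant import get_state, capture, close_job, regions_of gives the robot as it stands.
- The arm moves only by the tool jog_arm, never from a script. Its argument "moves" is a list of rows, each a list of 3 entries, a list of its own where there are three numbers: the shift along the tool's x, y, z in cm, then the turn about the tool's z in degrees, then the finger opening in cm, from 0 to 8.76. A call has 1 to 12 rows; each row shifts and turns the commanded pose from where the row before left it, along the tool's axes as they then stand; what a row does not reach is not made up. A row lasts 1/8 s, in which the tool goes at most 62.5 mm and 10.7 degrees, less where a joint would pass 70% of its speed; a pose out of reach is approached as far as the arm can. A call is refused whole if a number of a shift passes 6.25 or a number of a turn 10.7, either way. A call with a gripper value outside its range is refused whole. The fingers move at their own pace and stop on an object; "newtons" is the grip in N (left out, the last holds). Time passes only in rows, so rows that do not move let the fingers close. It gives the time, the measured TCP pose, the force, the opening and the grip force at its end, in the units of the state.
- get_state(): the state, without advancing time (a new reading comes with each control period).
- capture(name): name is "scene" or "top" or "wrist"; returns a dict with "pixels" (420x560x3 uint8, blue, green, red), "mtx" (3x3 intrinsics, pixels), "world_from_camera" (4x4, takes a point from camera to world coordinates); the wrist camera has in their place "hand_eye" (4x4, takes a point from camera to tool coordinates, whose origin is the TCP and whose axes are the flange's). Camera axes: x right, y down, z forward; pixel columns grow to the right and rows downward; lengths in m; the calibration is good to about 2 mm. A picture is of the moment at which its call begins: read the wrist's pose just before it. There is no depth.
- close_job(): hands the job in; it is judged then, once.
Trained networks look in a picture, given as the dict that the camera call returned (one of the last four; its "shot" number tells which), for a name from the list of things; names that differ only in an ending like _2 or _b are one class to them, and where a whole thing is asked for, a point or a joint stands for the part that bears it (a point fixed in the world has none). Each returns a list of dicts, best first, with "confidence" (0 to 1); they miss things now and then, are a little off and sometimes report something else, mostly with a low value. They report only what shows in the picture. A call takes as long as a camera call. They do not tell look-alikes from the thing itself.
- regions_of(picture, thing): "pixels" (420x560 bool, what is visible of it) and "pixel" ([column, row] in pixels, amid what is visible of it).
The state is a dict: "time_s": time; "joints": joint angles; "qd": joint speeds; "joint_torque": joint torques, N m; "tcp_pos": TCP position; "eef_rot": TCP orientation; "contact_force": force on the tool from outside, world axes, zero at the start; "moment": the same for the moment, N m; "gripper_width": finger opening in m; "gripper_force": force on a finger pad.
Only numpy, scipy, OpenCV 4.12 (cv2) and the standard library are available. Lean on these libraries where they do the work, as an engineer would, in place of code of your own. Each camera call takes 0.05 s, during which the arm holds its last target. There are 200 camera calls.

## Task

Fit the loose lamp tube into the open desk light: press it sideways down into both spring clips until it sits fully down in them, with its plug still short of the lampholder, then slide it along the clips into the lampholder until the plug is fully home on the contact inside, press it firmly there for a moment, and let go. Go by feel and push only as hard as it needs - the clips and the lampholder crack under a hard shove - and leave the other things on the desk where they are.

Things in the scene. Friction and masses are not known exactly. Their poses are not given: they have to be found in the camera images.
- lamp: Loose white tube, 26 mm dia, 180 g (+-1/3), lying on the desk; grip it across near the middle. Origin on its axis at mid-length, x along it to the plug end. The round tube spans x = +-96 mm; beyond it each end has an aluminium eight-sided cap, 26 mm across flats (stops it rolling), ending at +-110 mm. On the +x cap sits the plug, a round spigot 14 mm dia and 24 mm long (tip at +134 mm). The -x end is plain.
- lamp_nose (a point): Point of the lamp's axis in the cap face that the plug grows out of (x = +110 mm).
- lamp_tail (a point): Point of the lamp's axis in the plain end face (x = -110 mm).
- fitting: The desk light, fixed, cover off: white tray 360 (x) x 64 (y) mm, floor 14 mm above the desk, rims to 20 mm, carrying two spring clips. Origin on the desk under the tray's middle; x along the tray to the lampholder, z up. A seated lamp lies along x at y = 0, axis 50 mm above the desk, its plug towards +x. A small block, 26 mm high, stands at x = -155 mm. Over 45 N of lamp on tray and clips is too hard.
- clip_a (a point): Seated lamp axis in the clip at fitting x = -58 mm (axes as the fitting). Each clip: a steel C open upwards, 12 mm wide along x, on a post that stops the lamp hard at its seat. Lips at 64 mm above the desk are 33 mm apart and narrow to a 24 mm throat at 55 mm. The lamp first touches with its axis at 61 mm; the push needed (both clips) peaks at 8 to 16 N near 57 mm and fades over the last 5 mm.
- clip_b (a point): The same point in the other clip, at fitting x = +58 mm, nearer the lampholder. 104 mm of free length between the clips for the fingers, and 30 mm of free depth below a seated lamp's axis. Seated, the clips grip the tube: sliding it lengthways takes about 3 to 8 N. For the plug to clear the lampholder, press the lamp in with its nose face 26 to 28 mm short of the lampholder's face.
- holder: Lampholder: white block 50 (x) x 48 x 50 mm, its face 108 to 118 mm from the tray's middle. Origin at the bore's mouth in that face, 50 mm above the desk; x points into the bore (17.5 mm dia). In the bore is the contact block, a hard stop: it lies 7 to 21 mm deep, how deep differs and is not reported: feel for it. Home = the plug's tip on it (it then stays); a firm press there is 5 to 9 N beyond the clips' drag. Over 12 N on the lampholder is too hard.
- ink_a: Amber glass ink bottle 34 mm across, 48 mm tall; origin at the centre of its underside. Bystander: leave it alone.
- ink_b: Clear glass ink bottle 40 mm across, 55 mm tall; origin at the centre of its underside. Bystander: leave it alone.
- ink_c: Green glass ink bottle 34 mm across, 48 mm tall; origin at the centre of its underside. Bystander: leave it alone.
- jar: White screw-top jar 72 mm across, 75 mm tall; origin at the centre of its underside. Bystander: leave it alone.
- sharpener: Metal pencil sharpener 26 x 18 x 12 mm, lying by the lamp; origin at the centre of its underside. Bystander: leave it alone.
- eraser: White eraser in a card sleeve, 50 x 22 x 13 mm, lying by the lamp; origin at the centre of its underside. Bystander: leave it alone.
Not all that is in view belongs to the job. Several things have the shape of the lamp; the one meant has the colours described above.

How it is judged:
By the outcome, as a careful person would: the job done as asked, in the order asked, and still so for the second after the job is handed in, with the robot touching nothing.
It also fails if it takes over 67 s, if anything falls off the work surface, if the arm or the gripper's body presses on something with over 40 N, if the wrist force passes 120 N, or if a joint passes its speed limit or range.

## Working session

There is one attempt and no reset: what is moved stays moved. The work goes in short steps, Python scripts to look and compute and a tool call to move; the robot and the scene stay as the last step left them, time stands still between calls to the robot, and variables do not carry over. Pictures are saved under pics/ and viewed, at most 10 in all, crops included, and the job is handed in when it is done.

Besides the shell and the picture viewer there is one more tool, called after "Emit:" as name(argument=value, ...) on one line, values as JSON. jog_arm: Moves the arm, as the interface text tells. Its arguments: {"type":"object","properties":{"moves":{"type":"array"},"newtons":{"type":"number"}},"required":["moves"]}

```bash
mkdir -p pics; cat > h.py <<'E'
import numpy as np, cv2, pickle
from plant import get_state, capture, close_job, regions_of
from scipy.spatial.transform import Rotation as R
def Tw(st):
    T=np.eye(4);T[:3,:3]=R.from_euler('xyz',st['eef_rot'],degrees=True).as_matrix();T[:3,3]=st['tcp_pos'];return T
def shot(n):
    st=get_state();p=capture(n)
    p['T']=np.array(p['world_from_camera']) if n!='wrist' else Tw(st)@np.array(p['hand_eye'])
    return p
def px2w(p,uv,z):
    uv=np.atleast_2d(uv).astype(float);K=np.array(p['mtx'])
    d=np.c_[(uv[:,0]-K[0,2])/K[0,0],(uv[:,1]-K[1,2])/K[1,1],np.ones(len(uv))]@p['T'][:3,:3].T
    o=p['T'][:3,3];return o+d*((z-o[2])/d[:,2])[:,None]
def w2px(p,X):
    X=np.atleast_2d(X);T=np.linalg.inv(p['T']);c=X@T[:3,:3].T+T[:3,3];c=c@np.array(p['mtx']).T;return c[:,:2]/c[:,2:]
E
python3 - <<'E'
from h import *
s=get_state();print({k:np.round(v,3) for k,v in s.items()})
for n in('scene','top'):
    p=shot(n);cv2.imwrite(f'pics/{n}0.png',p['pixels'])
    print(n,np.round(p['T'],3).tolist(),np.round(p['mtx'],1).tolist())
    for t in('lamp','fitting','holder','jar','ink_a','sharpener','eraser'):
        for r in regions_of(p,t):
            print(t,round(r['confidence'],2),np.round(r['pixel']),r['pixels'].sum(),np.round(px2w(p,r['pixel'],.013)[0],3))
E
```

```text
{'time_s': np.float64(0.0), 'joints': array([ 8.9617e+01,  2.0590e+01,  6.3300e-01, -2.0000e-02, -7.0137e+01,
       -1.6508e+01]), 'qd': array([-0.011, -0.052, -0.029,  0.012, -0.095, -0.013]), 'joint_torque': array([-1.0000e-03, -5.8271e+01,  2.9306e+01,  6.9980e+00,  7.0000e-03,
       -0.0000e+00]), 'tcp_pos': array([0.196, 0.645, 0.226]), 'eef_rot': array([ 1.79904e+02, -9.00000e-03, -1.68980e+01]), 'contact_force': array([-0.327, -0.366, -0.021]), 'moment': array([0.015, 0.065, 0.046]), 'gripper_force': np.float64(0.0), 'gripper_width': np.float64(0.088)}
scene [[-0.52, 0.519, -0.678, 1.284], [0.854, 0.337, -0.397, 0.405], [0.022, -0.786, -0.618, 0.781], [0.0, 0.0, 0.0, 1.0]] [[500.7, 0.0, 283.2], [0.0, 500.7, 211.1], [0.0, 0.0, 1.0]]
lamp 0.95 [260. 156.] 671 [ 0.257 -0.278  0.013]
lamp 0.7 [205. 199.] 959 [ 0.507 -0.281  0.013]
fitting 0.8 [335. 286.] 4502 [0.6   0.135 0.013]
holder 0.79 [405. 303.] 1021 [0.566 0.275 0.013]
jar 0.55 [181. 256.] 1332 [ 0.703 -0.193  0.013]
ink_a 0.82 [334. 221.] 402 [0.409 0.036 0.013]
ink_a 0.78 [365. 238.] 258 [0.424 0.124 0.013]
ink_a 0.67 
[... 155 characters left out ...]
. 217.] 159 [ 0.612 -0.307  0.013]
top [[-0.005, -0.982, 0.187, 0.253], [-1.0, 0.007, 0.009, -0.029], [-0.01, -0.187, -0.982, 1.323], [0.0, 0.0, 0.0, 1.0]] [[470.5, 0.0, 273.9], [0.0, 470.5, 207.0], [0.0, 0.0, 1.0]]
lamp 0.8 [373. 295.] 837 [ 0.256 -0.286  0.013]
lamp 0.74 [365. 199.] 749 [ 0.525 -0.276  0.013]
lamp 0.71 [231. 172.] 2473 [0.608 0.107 0.013]
fitting 0.83 [230. 168.] 2508 [0.617 0.11  0.013]
holder 0.69 [168. 174.] 468 [0.602 0.286 0.013]
holder 0.29 [353. 231.] 63 [ 0.434 -0.238  0.013]
jar 0.95 [332. 132.] 645 [ 0.724 -0.188  0.013]
ink_a 0.64 [223. 228.] 115 [0.445 0.127 0.013]
ink_a 0.45 [252. 231.] 166 [0.435 0.044 0.013]
eraser 0.19 [366. 200.] 748 [ 0.521 -0.278  0.013]
```

View pics/scene0.png

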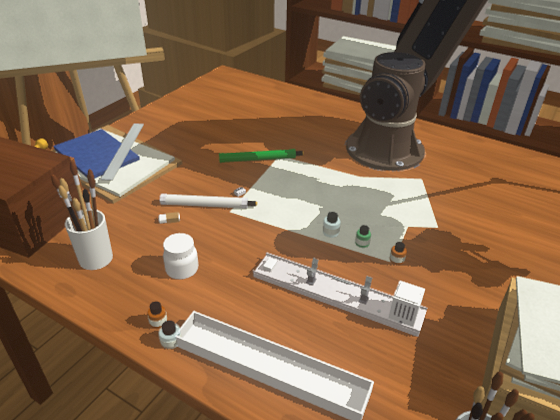

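View pics/top0.png

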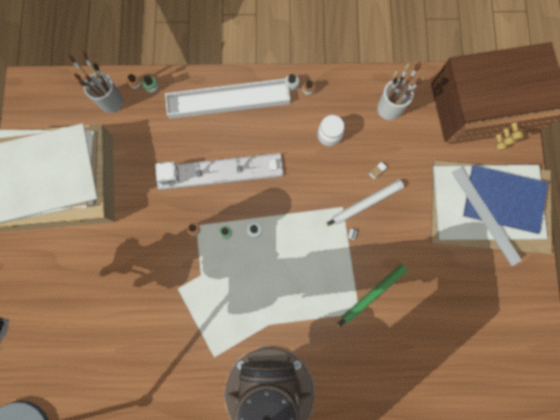

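The scene view shows the white lamp at (162,200) to (255,204), plug to the right. The green tube at (260,156) is a decoy, and the silver tube on the book is another. The fitting runs from (260,265) to (425,310) with the lampholder at (405,300). In the top view the lamp runs from tail (404,184) to plug (330,222), with the fitting at (157..283,170) and the lampholder at (167,173).

```bash
cat >> h.py <<'E'
def goto(pos,yaw,n=None,st=None):
    """print shift/turn per row for moving to pos,yaw in n equal rows (turn after; shift in initial tool axes)"""
    st=st or get_state();T=Tw(st);d=T[:3,:3].T@(np.array(pos)-T[:3,3])*100
    dy=(yaw-st['eef_rot'][2]+90)%180-90
    print('tool shift cm',np.round(d,2),'turn',round(-dy,2),'| pos',np.round(st['tcp_pos'],4),'rot',np.round(st['eef_rot'],2))
def axis(p,m,z):
    c=cv2.findContours(m.astype(np.uint8),cv2.RETR_EXTERNAL,cv2.CHAIN_APPROX_NONE)[0];c=max(c,key=cv2.contourArea)[:,0]
    w=px2w(p,c,z)[:,:2];r=cv2.minAreaRect((w*1000).astype(np.float32));return r
E
python3 - <<'E'
from h import *
p=shot('top')
for t,z in(('lamp',.013),('fitting',.02),('holder',.075),('jar',.075),('sharpener',.006),('eraser',.006)):
    for r in regions_of(p,t): print(t,round(r['confidence'],2),np.round(r['pixel']),[np.round(v,1) for v in axis(p,r['pixels'],z)])
print(px2w(p,[[330,222],[404,184]],.013),px2w(p,[[353,234],[377,170]],.006))
goto([.5,.25,.22],-17)
E
```

```text
lamp 0.87 [375. 292.] [array([ 259.2, -280.8]), array([ 30.5, 247.1]), np.float64(38.8)]
lamp 0.7 [365. 204.] [array([ 513.5, -271.8]), array([ 32.1, 250.8]), np.float64(27.7)]
fitting 0.94 [228. 170.] [array([610.3, 120.9]), array([ 70.7, 318.3]), np.float64(6.0)]
fitting 0.63 [195. 225.] [array([442.4, 210. ]), array([34. , 31.1]), np.float64(89.6)]
holder 0.63 [170. 172.] [array([587.6, 277.1]), array([66.9, 63.5]), np.float64(1.9)]
jar 0.8 [331. 130.] [array([ 709.2, -173.3]), array([69.5, 88.3]), np.float64(88.2)]
sharpener 0.58 [353. 232.] [array([ 428.6, -234.9]), array([19.7, 23. ]), np.float64(88.0)]
eraser 0.46 [376. 170.] [array([ 612.2, -314.3]), array([18.3, 46.5]), np.float64(44.4)]
[[ 0.45931779 -0.17448182  0.013     ]
 [ 0.56760065 -0.38843789  0.013     ]] [[ 0.42580568 -0.23898434  0.006     ]
 [ 0.61139293 -0.31498386  0.006     ]]
tool shift cm [40.58 29.05  0.66] turn 0.11 | pos [0.1961 0.6458 0.2265] rot [180.    -0.   -16.89]
```

Emit:
jog_arm(moves=[[[4.5,3.2,0],0,8],[[4.5,3.2,0],0,8],[[4.5,3.2,0],0,8],[[4.5,3.2,0],0,8],[[4.5,3.2,0],0,8],[[4.5,3.2,0],0,8],[[4.5,3.2,0],0,8],[[4.5,3.2,0],0,8],[[4.5,3.2,0],0,8]])

```text
time_s: 2.28
tcp_pos: [0.5009, 0.2512, 0.227]
eef_rot: [-180.0, -0.0, -16.9]
contact_force: [0.2, 0.7, -0.0]
gripper_width: 0.0799
gripper_force: 0.0
```

```bash
python3 - <<'E'
from h import *
goto([.60,.10,.24],-84);goto([.519,-.28,.20],-63)
p=shot('wrist');cv2.imwrite('pics/w1.png',p['pixels'])
print(np.round(p['hand_eye'],3).tolist())
E
```

```text
tool shift cm [13.87 11.59 -1.31] turn 67.13 | pos [0.5009 0.2512 0.227 ] rot [-1.7996e+02 -3.0000e-02 -1.6870e+01]
tool shift cm [17.14 50.31  2.67] turn 46.13 | pos [0.5009 0.2512 0.227 ] rot [-1.7996e+02 -3.0000e-02 -1.6870e+01]
[[-0.0, -0.956, -0.294, 0.08], [1.0, -0.001, 0.0, 0.0], [-0.0, -0.294, 0.956, -0.159], [0.0, 0.0, 0.0, 1.0]]
```

Emit:
jog_arm(moves=[[[3.47,2.9,-1.1],0,6],[[3.47,2.9,-1.1],0,6],[[3.47,2.9,-1.1],0,6],[[3.47,2.9,-1.1],0,6],[[0,0,0],9.6,6],[[0,0,0],9.6,6],[[0,0,0],9.6,6],[[0,0,0],9.6,6],[[0,0,0],9.6,6],[[0,0,0],9.6,6],[[0,0,0],9.5,6],[[0,0,0],0,6]])

```text
time_s: 3.82
tcp_pos: [0.599, 0.1013, 0.2706]
eef_rot: [-180.0, 0.0, -83.9]
contact_force: [-0.8, 0.7, 0.1]
gripper_width: 0.0599
gripper_force: 0.0
```

```bash
python3 - <<'E'
from h import *
goto([.519,-.28,.20],-63)
p=shot('wrist');cv2.imwrite('pics/w2.png',p['pixels']);pickle.dump(p,open('w2.pkl','wb'))
for t,z in(('fitting',.02),('holder',.075)):
    for r in regions_of(p,t): print(t,round(r['confidence'],2),np.round(r['pixel']),[np.round(v,1) for v in axis(p,r['pixels'],z)])
for t in ('clip_a','lamp'):
    for r in regions_of(p,t): print(t,round(r['confidence'],2),np.round(r['pixel']),r['pixels'].sum())
E
```

```text
tool shift cm [37.07 11.99  7.06] turn -20.93 | pos [0.599  0.1013 0.2706] rot [-180.      0.    -83.93]
fitting 0.79 [268. 164.] [array([611.5, 115.4]), array([ 64., 305.]), np.float64(6.0)]
fitting 0.52 [267. 320.] [array([589.6, 334.4]), array([55. , 33.4]), np.float64(6.1)]
holder 0.64 [267. 320.] [array([592.7, 294. ]), array([49.2, 28.9]), np.float64(6.1)]
clip_a 0.83 [268. 166.] 10353
lamp 0.23 [268. 322.] 891
```

View pics/w2.png

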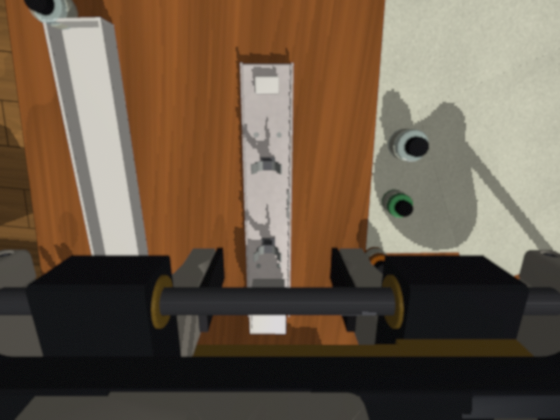

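The wrist view shows the tray from its rear end (row 65, columns 241–292) down to the clips at (266,165) and (266,245). The fingers hide the lampholder, so I'll shift along the tray to see its face.

Emit:
jog_arm(moves=[[[-5.5,0,0],0,6],[[-5.5,0,0],0,6],[[-5.5,0,0],0,6],[[-3,0,0],0,6],[[0,0,0],0,6],[[0,0,0],0,6]])

```text
time_s: 4.82
tcp_pos: [0.5786, 0.295, 0.2704]
eef_rot: [180.0, -0.0, -83.9]
contact_force: [0.7, -0.1, 1.0]
gripper_width: 0.0602
gripper_force: 0.0
```

```bash
python3 - <<'E'
from h import *
goto([.519,-.28,.20],-63)
p=shot('wrist');pickle.dump(p,open('w3.pkl','wb'))
for t,z in(('fitting',.02),('holder',.075)):
    for r in regions_of(p,t): print(t,round(r['confidence'],2),np.round(r['pixel']),[np.round(v,1) for v in axis(p,r['pixels'],z)])
cv2.imwrite('pics/w3.png',cv2.resize(p['pixels'][0:260,160:380],None,fx=3,fy=2.3*1,interpolation=cv2.INTER_CUBIC))
E
```

```text
tool shift cm [56.54 12.    7.06] turn -20.93 | pos [0.5786 0.295  0.2704] rot [ 1.7999e+02 -2.0000e-02 -8.3930e+01]
fitting 0.91 [266.  71.] [array([603.5, 190.2]), array([ 64.1, 200.5]), np.float64(6.0)]
holder 0.78 [266. 170.] [array([592.1, 278.7]), array([50.6, 54.9]), np.float64(6.0)]
```

View pics/w3.png

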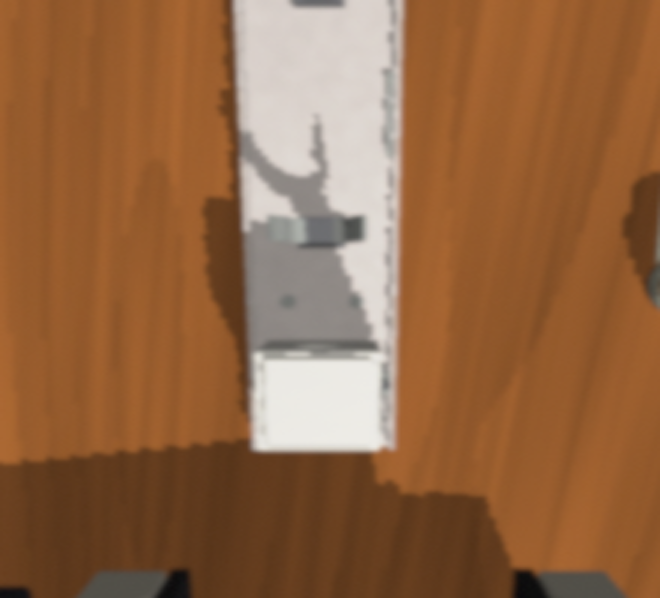

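The crop shows the lampholder top from (245,153) to (287,196) in full-picture pixels, clip_b at about (265,100), and the tray edges either side.

```bash
python3 - <<'E'
from h import *
p=pickle.load(open('w3.pkl','rb'));q=pickle.load(open('w2.pkl','rb'))
f=lambda p,l,z:print(np.round(px2w(p,l,z)[:,:2]*1000,1).tolist())
f(p,[[245.5,153],[286.5,153],[244.5,195.5],[287,195.5],[266,153]],.075)
f(p,[[160+270/3,100],[160+364/3,100]],.064)
f(p,[[160+237/3,0],[160+404/3,0],[160+250/3,190],[160+396/3,190]],.02)
f(q,[[241,64.5],[292.5,64.5]],.02)
f(q,[[252,166],[280,166]],.064)
# subpixel row profile of holder face, columns 255-278
g=p['pixels'].astype(float).mean(2);print(np.round(g[144:160,255:278].mean(1)),np.round(g[188:204,255:278].mean(1)))
print(np.round(g[92:108,255:262].mean(1)),np.round(g[97:102,240:292].mean(0)))
E
```

```text
[[618.6, 259.6], [572.3, 254.7], [616.1, 309.4], [566.0, 304.1], [595.4, 257.1]]
[[619.0, 202.0], [584.2, 198.3]]
[[644.0, 93.7], [580.5, 87.0], [622.7, 316.5], [556.7, 309.6]]
[[657.5, -32.5], [595.3, -39.1]]
[[631.3, 81.9], [598.2, 78.3]]
[138. 137. 134. 123. 109. 105. 110. 118. 137. 159. 166. 169. 196. 224.
 232. 232.] [233. 233. 234. 233. 231. 224. 213. 186. 135.  86.  67.  65.  64.  65.
  65.  65.]
[174. 176. 168. 160. 158. 159. 158. 158. 159. 159. 159. 158. 153. 141.
 126. 124.] [106. 150. 167. 155. 142. 138. 139. 140. 138. 137. 141. 146. 150. 150.
 149. 147. 150. 158. 166. 172. 168. 150. 127. 114. 111. 111. 110. 111.
 111. 111. 113. 117. 120. 114. 101.  86.  79.  79.  81.  89. 118. 160.
 194. 213. 218. 219. 219. 214. 199. 184. 185. 188.]
```

Emit:
jog_arm(moves=[[[5.35,1.67,0.7],0,6],[[5.35,1.67,0.7],0,6],[[5.35,1.67,0.7],0,6],[[5.35,1.67,0.7],0,6],[[5.35,1.67,0.7],0,6],[[5.35,1.67,0.7],0,6],[[5.35,1.67,0.7],0,6],[[5.35,1.67,0.7],0,6],[[5.35,1.67,0.7],0,6],[[0,0,0],-10.4,6],[[0,0,0],-10.4,6],[[0,0,0],0,6]])

```text
time_s: 6.48
tcp_pos: [0.4792, -0.2002, 0.2078]
eef_rot: [-180.0, -0.0, -63.3]
contact_force: [-0.9, -1.0, 0.6]
gripper_width: 0.0599
gripper_force: 0.0
```

```bash
python3 - <<'E'
from h import *
goto([.519,-.28,.20],-63)
p=shot('wrist');pickle.dump(p,open('w4.pkl','wb'))
for t,z in(('lamp',.013),('lamp_nose',.013),('lamp_tail',.013),('sharpener',.012),('eraser',.013)):
    for r in regions_of(p,t): print(t,round(r['confidence'],2),np.round(r['pixel'],1),[np.round(v,1) for v in axis(p,r['pixels'],z)])
cv2.imwrite('pics/w4.png',p['pixels'])
E
```

```text
tool shift cm [8.92 0.02 0.79] turn -0.34 | pos [ 0.4792 -0.2002  0.2078] rot [-1.7997e+02 -2.0000e-02 -6.3340e+01]
lamp 0.86 [476.  176.5] [array([ 270.3, -302.2]), array([ 32.8, 189.2]), np.float64(40.1)]
lamp 0.71 [282.7 102.2] [array([ 507.4, -266. ]), array([ 28.4, 237.7]), np.float64(28.3)]
lamp_nose 0.61 [471.9 179.1] [array([ 271.2, -301.9]), array([ 32.4, 189. ]), np.float64(39.7)]
lamp_nose 0.57 [279.2 100.5] [array([ 507.7, -265.8]), array([ 25.9, 237.7]), np.float64(28.2)]
lamp_tail 0.66 [282.1 104.1] [array([ 507.1, -265.4]), array([ 28.1, 239. ]), np.float64(28.3)]
lamp_tail 0.66 [475.2 176.9] [array([ 272.4, -302.9]), array([ 32.4, 186.4]), np.float64(39.4)]
sharpener 0.78 [328.9 180.4] [array([ 425.8, -235. ]), array([17.2, 27.4]), np.float64(72.9)]
eraser 0.95 [213.2  31.9] [array([ 607.9, -314.1]), array([23.5, 51.2]), np.float64(43.5)]
eraser 0.58 [278.6 104.3] [array([ 507.1, -266.1]), array([ 26.8, 237.7]), np.float64(28.4)]
```

View pics/w4.png

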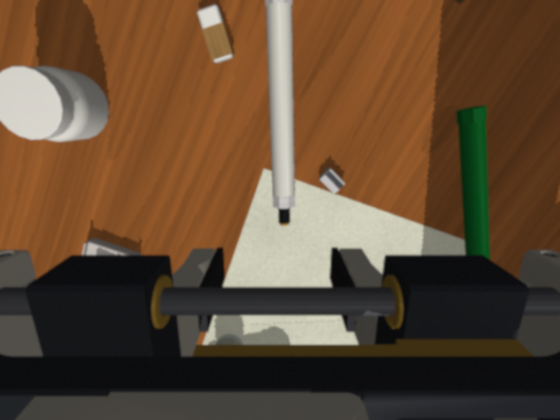

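The picture shows the lamp running from (279,0) down to its plug tip at (284,224). The sharpener is at (332,180) and the eraser at (215,35), both clear of the lamp's middle.

```bash
python3 - <<'E'
from h import *
p=pickle.load(open('w4.pkl','rb'))
g=p['pixels'].astype(float).mean(2)
print(np.round(g[198:232,281:287].mean(1)))
for r in (60,130): print(np.round(g[r-1:r+2,262:302].mean(0)))
print(np.round(px2w(p,[[284,208]],.020)*1000,1),np.round(px2w(p,[[284,223.5]],.018)*1000,1))
E
```

```text
[194. 196. 199. 200. 198. 195. 193. 193. 192. 181. 148.  91.  39.  23.
  22.  22.  22.  22.  22.  22.  22.  22.  22.  25.  42.  72. 112. 151.
 178. 189. 192. 192. 192. 194.]
[ 91.  91.  91.  91.  92.  98. 110. 125. 138. 149. 159. 168. 176. 182.
 188. 193. 199. 204. 207. 207. 204. 202. 200. 198. 194. 188. 181. 172.
 160. 142. 118.  96.  85.  81.  81.  80.  81.  81.  81.  80.]
[ 80.  80.  80.  80.  81.  83.  85.  94. 105. 119. 133. 146. 157. 167.
 175. 182. 188. 193. 197. 201. 203. 204. 205. 206. 205. 200. 193. 185.
 176. 163. 144. 116.  93.  84.  84.  84.  84.  84.  84.  84.]
[[ 461.4 -182.8   20. ]] [[ 452.3 -165.    18. ]]
```

```bash
python3 - <<'E'
from h import *
goto([.5107,-.2724,.10],-61.7)
E
```

```text
tool shift cm [ 7.93  0.51 10.76] turn -1.57 | pos [ 0.4796 -0.1992  0.2076] rot [-180.     -0.    -63.27]
```

Emit:
jog_arm(moves=[[[2.65,0.17,3.6],0,6],[[2.65,0.17,3.6],0,6],[[2.65,0.17,3.6],0,6],[[0,0,0],-1.6,6],[[0,0,2],0,6],[[0,0,0],0,6],[[0,0,0],0,6]])

```text
time_s: 7.65
tcp_pos: [0.5116, -0.2724, 0.0809]
eef_rot: [-179.9, -0.1, -61.6]
contact_force: [-0.2, -0.0, 0.2]
gripper_width: 0.0601
gripper_force: 0.0
```

```bash
python3 - <<'E'
from h import *
goto([.5107,-.2724,.004],-61.7)
p=shot('wrist');pickle.dump(p,open('w5.pkl','wb'))
for r in regions_of(p,'lamp'): print(round(r['confidence'],2),np.round(r['pixel'],1),[np.round(v,1) for v in axis(p,r['pixels'],.013)])
cv2.imwrite('pics/w5.png',p['pixels'])
E
```

```text
tool shift cm [-0.06  0.08  7.69] turn 0.15 | pos [ 0.5116 -0.2724  0.0809] rot [-1.7994e+02 -7.0000e-02 -6.1550e+01]
0.97 [539.4 232.9] [array([ 324.4, -362. ]), array([29.1, 38.4]), np.float64(43.4)]
0.74 [279.2 173.3] [array([ 526.4, -301.2]), array([ 27.5, 176.9]), np.float64(28.4)]
```

View pics/w5.png

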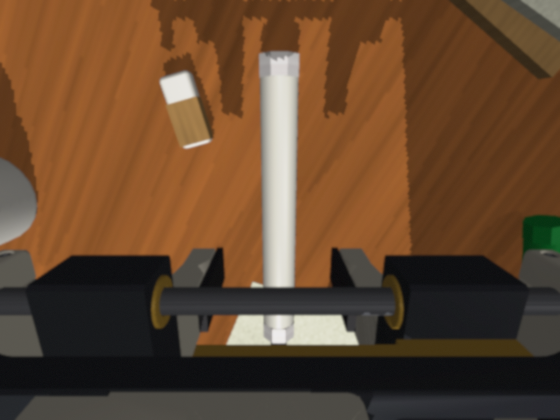

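The lamp lies centred between the fingers (column 279), with its tail at row 55. I'll go down and grip.

Emit:
jog_arm(moves=[[[0,0,3],0,6],[[0,0,3],0,6],[[0,0,1],0,6],[[0,0,0.5],0,6],[[0,0,0],0,6],[[0,0,0],0,6]])

```text
time_s: 8.5
tcp_pos: [0.5116, -0.2728, 0.0055]
eef_rot: [-179.9, -0.1, -61.6]
contact_force: [0.2, 0.2, 0.0]
gripper_width: 0.06
gripper_force: 0.0
```

Emit:
jog_arm(moves=[[[0,0,0],0,3],[[0,0,0],0,2],[[0,0,0],0,2],[[0,0,0],0,2],[[0,0,0],0,2],[[0,0,0],0,2]], newtons=40)

```text
time_s: 9.25
tcp_pos: [0.5108, -0.2727, 0.0046]
eef_rot: [180.0, 0.0, -61.6]
contact_force: [-0.8, 0.2, 1.7]
gripper_width: 0.0248
gripper_force: 40.0
```

Emit:
jog_arm(moves=[[[0,0,-1],0,2],[[0,0,-4],0,2],[[0,0,-5],0,2],[[0,0,-5],0,2],[[0,0,0],0,2],[[0,0,0],0,2]])

```text
time_s: 10.0
tcp_pos: [0.5103, -0.2722, 0.1544]
eef_rot: [-180.0, 0.0, -61.6]
contact_force: [-0.4, 0.3, -3.3]
gripper_width: 0.025
gripper_force: 40.0
```

```bash
python3 - <<'E'
from h import *
s=get_state();print(s['contact_force'],s['moment'])
p=shot('wrist');T=Tw(s);pickle.dump((p,s),open('w6.pkl','wb'))
z=T[2,3]+.008
for r in regions_of(p,'lamp'):
    c,sz,a=axis(p,r['pixels'],z)
    print(round(r['confidence'],2),np.round(r['pixel'],1),np.round(c,1),np.round(sz,1),a)
    w=px2w(p,np.argwhere(r['pixels'])[:,::-1],z);t=(w-T[:3,3])@T[:3,:3]*1000
    for lo in range(30,115,10):
        m=(t[:,0]>lo)&(t[:,0]<lo+10)
        if m.any():print(lo,np.round([t[m,1].min(),t[m,1].max()],1))
    print('x max',t[:,0].max())
g=p['pixels'].astype(float).mean(2);print(np.round(g[50:110,276:284].mean(1)))
print(px2w(p,[[280,60]],z),)
# target: lamp mid (5mm tail-ward of tcp) at s=50, t=619.3
u=np.array([-.1045,.9945]);v=np.array([.9945,.1045])
goto([*((.045+.005)*u+.6193*v),.18],-84)
E
```

```text
[-0.42035325  0.29025613 -3.25217213] [ 0.1047623   0.12469385 -0.00245766]
0.82 [482.2 256.9] [ 422.4 -337.9] [16.5 58. ] 39.691226959228516
30 [ 95.8 113.6]
40 [ 95.7 112. ]
x max 44.13796193387499
0.6 [276.2 154.7] [ 537.3 -321.4] [ 27.2 133. ] 28.369739532470703
30 [-13.5  12.6]
40 [-13.3  12.5]
50 [-13.8  12.6]
60 [-13.8  12.5]
70 [-13.8  12.6]
80 [-13.5  12.5]
90 [-13.4  12.6]
100 [-13.8  13.1]
110 [-13.9  13.3]
x max 122.60337275316195
0.41 [ 78.4 340.5] [ 593.1 -178.4] [30.2 28.1] 28.372671127319336
x max -29.21760623781829
[148. 151. 156. 158. 158. 158. 159. 158. 159. 158. 158. 158. 158. 158.
 158. 158. 158. 158. 158. 158. 158. 158. 158. 158. 158. 158. 158. 157.
 158. 157. 157. 157. 157. 157. 157. 157. 157. 157. 157. 157. 157. 156.
 156. 156. 156. 156. 156. 156. 156. 156. 156. 156. 156. 156. 156. 156.
 156. 156. 156. 156.]
[[ 0.55868134 -0.36429189  0.16235087]]
tool shift cm [-29.23 -27.26  -2.68] turn 22.39 | pos [ 0.5098 -0.2723  0.1531] rot [ 1.7989e+02  1.1000e-01 -6.1610e+01]
```

Emit:
jog_arm(moves=[[[0,0,-1],7.5,2],[[0,0,-1],7.5,2],[[0,0,-1],7.4,2],[[-4.6,-1.75,0],0,2],[[-4.6,-1.75,0],0,2],[[-4.6,-1.75,0],0,2],[[-4.6,-1.75,0],0,2],[[-4.6,-1.75,0],0,2],[[-4.6,-1.75,0],0,2],[[-4.6,-1.75,0],0,2],[[-4.6,-1.75,0],0,2],[[0,0,0],0,2]])

```text
time_s: 11.6
tcp_pos: [0.6116, 0.1109, 0.1823]
eef_rot: [179.8, -0.1, -83.8]
contact_force: [-1.1, -0.6, -2.7]
gripper_width: 0.0251
gripper_force: 40.0
```

```bash
cat >> h.py <<'E'
u=np.array([-.1045,.9945]);v=np.array([.9945,.1045])
def st_(n=1):
    s=get_state();q=s['tcp_pos'];f=s['contact_force']
    print('s %.1f t %.1f z %.1f yaw %.2f | Fu %.1f Fv %.1f Fz %.1f'%(q[:2]@u*1000,q[:2]@v*1000,q[2]*1000,s['eef_rot'][2],f[:2]@u,f[:2]@v,f[2]),np.round(s['moment'],2),round(s['gripper_width']*1000,1))
E
python3 - <<'E'
from h import *
st_();goto([*(.045*u+.6188*v),.08],-84)
p=shot('wrist');st_();pickle.dump(p,open('w7.pkl','wb'))
cv2.imwrite('pics/w7.png',p['pixels'])
E
```

```text
s 46.4 t 619.9 z 182.3 yaw -83.80 | Fu -0.5 Fv -1.1 Fz -2.7 [ 0.    0.02 -0.05] 25.1
tool shift cm [ 0.13  0.08 10.23] turn 0.2 | pos [0.6116 0.1109 0.1823] rot [ 1.7984e+02 -5.0000e-02 -8.3800e+01]
s 44.9 t 619.1 z 182.4 yaw -83.86 | Fu -1.1 Fv -0.1 Fz -2.5 [0.01 0.01 0.03] 25.2
```

View pics/w7.png

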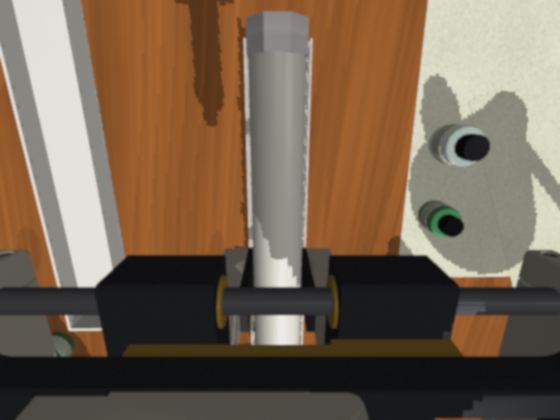

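The lamp is centred over the tray: lamp columns 250–307, tray 247–310. I'll go down to just above the clips and feel for the lampholder face there.

Emit:
jog_arm(moves=[[[0,0,4],0.15,2],[[0,0,4],0,2],[[0,0,3],0,2],[[0,0,1.1],0,2],[[0,0,0],0,2],[[0,0,0],0,2],[[0,0,0],0,2]])

```text
time_s: 12.52
tcp_pos: [0.6124, 0.1083, 0.0649]
eef_rot: [-179.9, 0.0, -84.1]
contact_force: [-0.1, -0.2, -2.3]
gripper_width: 0.025
gripper_force: 40.0
```

```bash
python3 - <<'E'
from h import *
st_();p=shot('wrist');st_();pickle.dump(p,open('w8.pkl','wb'))
shot('scene');st_()
for n in range(3): shot('scene');st_()
E
```

```text
s 43.7 t 620.3 z 64.9 yaw -84.14 | Fu -0.2 Fv -0.1 Fz -2.3 [ 0.09 -0.07 -0.05] 25.0
s 43.7 t 620.1 z 64.7 yaw -84.13 | Fu -0.3 Fv 0.0 Fz -1.4 [ 0.1  -0.02 -0.02] 25.1
s 43.7 t 620.0 z 64.5 yaw -84.13 | Fu -0.1 Fv 0.9 Fz -1.0 [ 0.06 -0.03 -0.  ] 24.9
s 43.6 t 619.9 z 64.3 yaw -84.14 | Fu -0.2 Fv -0.5 Fz -2.3 [ 0.08 -0.04  0.02] 24.9
s 43.6 t 619.8 z 64.2 yaw -84.14 | Fu -0.1 Fv -0.0 Fz -2.2 [0.1  0.05 0.01] 25.3
s 43.6 t 619.7 z 64.0 yaw -84.13 | Fu 0.2 Fv -0.3 Fz -1.9 [ 0.05  0.04 -0.01] 24.9
```

Emit:
jog_arm(moves=[[[-0.5,0,0],0,2],[[-0.5,0,0],0,2],[[-0.5,0,0],0,2],[[-0.3,0,0],0,2],[[0,0,0],0,2],[[0,0,0],0,2],[[0,0,0],0,2],[[0,0,0],0,2]])

```text
time_s: 13.78
tcp_pos: [0.6098, 0.1258, 0.0636]
eef_rot: [-180.0, 0.0, -84.2]
contact_force: [0.2, 0.8, -1.6]
gripper_width: 0.0252
gripper_force: 40.0
```

```bash
python3 - <<'E'
from h import *
st_();p=shot('wrist');st_()
E
```

```text
s 61.4 t 619.6 z 63.6 yaw -84.15 | Fu 0.8 Fv 0.3 Fz -1.6 [ 0.11 -0.02  0.02] 25.2
s 61.4 t 619.6 z 63.5 yaw -84.15 | Fu 0.6 Fv 0.3 Fz -2.9 [ 0.11 -0.07 -0.02] 24.9
```

Emit:
jog_arm(moves=[[[-0.1,0,0.3],0,2],[[-0.1,0,0],0,2],[[-0.1,0,0],0,2],[[-0.1,0,0],0,2],[[0,0,0],0,2],[[0,0,0],0,2]])

```text
time_s: 14.58
tcp_pos: [0.6094, 0.1299, 0.0606]
eef_rot: [-180.0, 0.0, -84.1]
contact_force: [1.2, -0.4, -2.3]
gripper_width: 0.0251
gripper_force: 40.0
```

```bash
python3 - <<'E'
from h import *
st_()
E
```

```text
s 65.5 t 619.6 z 60.6 yaw -84.14 | Fu -0.6 Fv 1.1 Fz -2.3 [ 0.15 -0.02 -0.01] 25.1
```

Now 1 mm steps to contact.

Emit:
jog_arm(moves=[[[-0.1,0,0],0,2],[[0,0,0],0,2],[[-0.1,0,0],0,2],[[0,0,0],0,2],[[0,0,0],0,2]])

```text
time_s: 15.2
tcp_pos: [0.6092, 0.1319, 0.0606]
eef_rot: [-180.0, 0.0, -84.1]
contact_force: [0.4, 0.3, -2.3]
gripper_width: 0.0249
gripper_force: 40.0
```

```bash
python3 - <<'E'
from h import *
st_();shot('scene');st_()
E
```

```text
s 67.5 t 619.6 z 60.6 yaw -84.14 | Fu 0.3 Fv 0.5 Fz -2.3 [ 0.1  -0.05 -0.02] 24.9
s 67.5 t 619.6 z 60.6 yaw -84.14 | Fu 1.0 Fv 1.2 Fz -2.6 [ 0.13 -0.09 -0.01] 25.0
```

Emit:
jog_arm(moves=[[[-0.1,0,0],0,2],[[0,0,0],0,2],[[-0.1,0,0],0,2],[[0,0,0],0,2],[[0,0,0],0,2]])

```text
time_s: 15.88
tcp_pos: [0.6087, 0.1327, 0.0604]
eef_rot: [179.9, -0.1, -84.2]
contact_force: [1.5, -5.7, -1.0]
gripper_width: 0.0253
gripper_force: 40.0
```

```bash
python3 - <<'E'
from h import *
st_();shot('scene');st_()
E
```

```text
s 68.4 t 619.2 z 60.4 yaw -84.16 | Fu -5.8 Fv 0.9 Fz -1.0 [-2.02 -0.46 -0.05] 25.3
s 68.4 t 619.2 z 60.5 yaw -84.16 | Fu -6.3 Fv -0.4 Fz -3.4 [-2.04 -0.41 -0.09] 24.8
```

Contact found: the plug tip meets the lampholder face at s ≈ 68.3 mm with about 6 N. I'll back off to put the nose 27 mm short, then go down to the clips.

Emit:
jog_arm(moves=[[[0.2,0,0],0,2],[[0.21,0.05,0],0,2],[[0,0,0],0,2],[[0,0,0.4],0,2],[[0,0,0.3],0,2],[[0,0,0],0,2],[[0,0,0],0,2],[[0,0,0],0,2]])

```text
time_s: 16.92
tcp_pos: [0.6089, 0.1298, 0.0536]
eef_rot: [180.0, 0.0, -84.1]
contact_force: [0.5, -0.6, -1.7]
gripper_width: 0.025
gripper_force: 40.0
```

```bash
python3 - <<'E'
from h import *
st_();shot('scene');st_()
E
```

```text
s 65.4 t 619.1 z 53.6 yaw -84.14 | Fu -0.7 Fv 0.5 Fz -1.7 [ 0.08 -0.03 -0.05] 25.0
s 65.4 t 619.1 z 53.6 yaw -84.14 | Fu -0.3 Fv -0.1 Fz -1.9 [ 0.12  0.   -0.02] 24.9
```

Emit:
jog_arm(moves=[[[0,0,0.1],0,2],[[0,0,0.1],0,2],[[0,0,0.1],0,2],[[0,0,0],0,2],[[0,0,0],0,2]])

```text
time_s: 17.6
tcp_pos: [0.6091, 0.1298, 0.051]
eef_rot: [-180.0, 0.0, -84.1]
contact_force: [-0.4, -0.6, 3.7]
gripper_width: 0.0251
gripper_force: 40.0
```

```bash
python3 - <<'E'
from h import *
st_();shot('scene');st_()
E
```

```text
s 65.5 t 619.4 z 51.0 yaw -84.13 | Fu -0.6 Fv -0.5 Fz 3.7 [0.01 0.39 0.07] 25.1
s 65.4 t 619.4 z 50.9 yaw -84.13 | Fu 0.4 Fv -0.2 Fz 5.0 [-0.01  0.35  0.04] 25.1
```

Emit:
jog_arm(moves=[[[0,0,0.1],0,2],[[0,0,0.1],0,2],[[0,0,0.1],0,2],[[0,0,0],0,2],[[0,0,0],0,2]])

```text
time_s: 18.27
tcp_pos: [0.6092, 0.1298, 0.0481]
eef_rot: [-180.0, 0.0, -84.1]
contact_force: [-1.6, -0.5, 7.2]
gripper_width: 0.025
gripper_force: 40.0
```

```bash
python3 - <<'E'
from h import *
st_();shot('scene');st_()
E
```

```text
s 65.5 t 619.4 z 48.1 yaw -84.13 | Fu -0.3 Fv -1.7 Fz 7.2 [0.08 0.61 0.12] 25.0
s 65.5 t 619.4 z 48.1 yaw -84.13 | Fu -0.5 Fv -0.9 Fz 6.1 [0.06 0.61 0.1 ] 24.9
```

Emit:
jog_arm(moves=[[[0,0,0.1],0,2],[[0,0,0.1],0,2],[[0,0,0.1],0,2],[[0,0,0.1],0,2],[[0,0,0],0,2],[[0,0,0],0,2]])

```text
time_s: 19.08
tcp_pos: [0.6091, 0.1299, 0.0436]
eef_rot: [-180.0, 0.0, -84.1]
contact_force: [0.8, 0.4, 3.6]
gripper_width: 0.0249
gripper_force: 40.0
```

```bash
python3 - <<'E'
from h import *
st_();shot('scene');st_()
E
```

```text
s 65.5 t 619.3 z 43.6 yaw -84.14 | Fu 0.3 Fv 0.8 Fz 3.6 [0.44 0.03 0.07] 24.9
s 65.5 t 619.3 z 43.6 yaw -84.13 | Fu 0.1 Fv 0.4 Fz 2.7 [0.47 0.06 0.07] 25.0
```

Emit:
jog_arm(moves=[[[0,0,0.1],0,2],[[0,0,0.1],0,2],[[0,0,0],0,2],[[0,0,0],0,2]])

```text
time_s: 19.62
tcp_pos: [0.609, 0.1299, 0.0416]
eef_rot: [-180.0, 0.0, -84.1]
contact_force: [-0.5, 2.6, 2.8]
gripper_width: 0.0254
gripper_force: 40.0
```

```bash
python3 - <<'E'
from h import *
st_();shot('scene');st_()
E
```

```text
s 65.6 t 619.3 z 41.6 yaw -84.13 | Fu 2.6 Fv -0.3 Fz 2.8 [ 0.77 -0.04  0.04] 25.4
s 65.6 t 619.2 z 41.6 yaw -84.13 | Fu 2.6 Fv 0.1 Fz 3.6 [ 0.87 -0.08  0.06] 25.2
```

Emit:
jog_arm(moves=[[[0,0,0.1],0,2],[[0,0,0],0,2],[[0,0,0],0,2]])

```text
time_s: 20.05
tcp_pos: [0.6091, 0.1299, 0.0415]
eef_rot: [-180.0, 0.0, -84.1]
contact_force: [-3.1, 2.9, 11.0]
gripper_width: 0.025
gripper_force: 40.0
```

```bash
python3 - <<'E'
from h import *
st_();shot('scene');st_()
E
```

```text
s 65.6 t 619.3 z 41.5 yaw -84.12 | Fu 3.2 Fv -2.8 Fz 11.0 [0.85 1.04 0.06] 25.0
s 65.6 t 619.3 z 41.5 yaw -84.12 | Fu 2.1 Fv -2.6 Fz 11.2 [0.82 0.99 0.05] 25.2
```

Emit:
jog_arm(moves=[[[0,0,0.1],0,2],[[0,0,0],0,2],[[0,0,0],0,2]])

```text
time_s: 20.48
tcp_pos: [0.6091, 0.1299, 0.0414]
eef_rot: [-179.9, 0.0, -84.1]
contact_force: [-6.5, 1.4, 18.9]
gripper_width: 0.025
gripper_force: 40.0
```

```bash
python3 - <<'E'
from h import *
st_();p=shot('wrist');st_();cv2.imwrite('pics/w9.png',p['pixels'])
E
```

```text
s 65.6 t 619.3 z 41.4 yaw -84.10 | Fu 2.1 Fv -6.4 Fz 18.9 [0.78 2.17 0.05] 25.0
s 65.6 t 619.3 z 41.4 yaw -84.10 | Fu 3.3 Fv -5.8 Fz 18.3 [0.72 2.12 0.06] 25.0
```

View pics/w9.png

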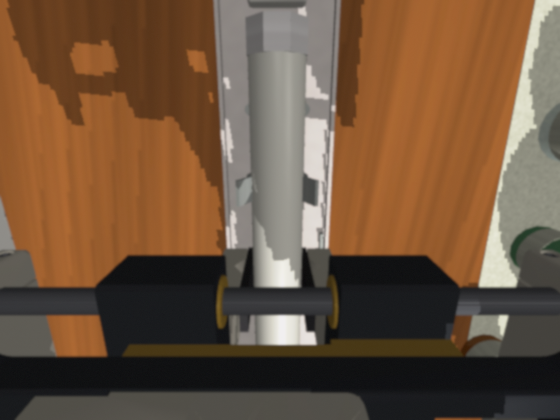

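The lamp is seated in the clip at (278,190), with a hard stop at z = 41.4 and about 20 N. I'll take off the downward load, ease the side force and slide.

Emit:
jog_arm(moves=[[[0,0,-0.1],0,2],[[0,0.04,-0.08],0,2],[[0,0,0],0,2],[[0,0,0],0,2]])

```text
time_s: 21.02
tcp_pos: [0.609, 0.1299, 0.0415]
eef_rot: [-179.9, 0.0, -84.1]
contact_force: [2.1, 2.7, 3.3]
gripper_width: 0.025
gripper_force: 40.0
```

```bash
python3 - <<'E'
from h import *
st_();shot('scene');st_()
E
```

```text
s 65.6 t 619.2 z 41.5 yaw -84.13 | Fu 2.5 Fv 2.3 Fz 3.3 [ 0.89 -0.83  0.05] 25.0
s 65.6 t 619.2 z 41.5 yaw -84.13 | Fu 2.1 Fv 2.0 Fz 4.8 [ 0.93 -0.88  0.06] 25.2
```

Emit:
jog_arm(moves=[[[-0.1,0,0],0,2],[[-0.1,0,0],0,2],[[-0.1,0,0],0,2],[[0,0,0],0,2],[[0,0,0],0,2]])

```text
time_s: 21.7
tcp_pos: [0.6087, 0.1317, 0.0415]
eef_rot: [-180.0, -0.1, -84.1]
contact_force: [5.6, -3.5, 3.6]
gripper_width: 0.0251
gripper_force: 40.0
```

```bash
python3 - <<'E'
from h import *
st_();shot('scene');st_()
E
```

```text
s 67.3 t 619.2 z 41.5 yaw -84.14 | Fu -4.1 Fv 5.2 Fz 3.6 [-1.39 -1.9   0.08] 25.1
s 67.3 t 619.2 z 41.6 yaw -84.14 | Fu -4.5 Fv 5.1 Fz 4.4 [-1.4  -1.93  0.12] 25.0
```

Emit:
jog_arm(moves=[[[-0.1,-0.05,0],0,2],[[-0.1,0,0],0,2],[[-0.1,0,0],0,2],[[0,0,0],0,2],[[0,0,0],0,2]])

```text
time_s: 22.38
tcp_pos: [0.6085, 0.1343, 0.0415]
eef_rot: [180.0, -0.1, -84.1]
contact_force: [4.1, -5.4, 4.6]
gripper_width: 0.0252
gripper_force: 40.0
```

```bash
python3 - <<'E'
from h import *
st_();shot('scene');st_()
E
```

```text
s 70.0 t 619.2 z 41.5 yaw -84.15 | Fu -5.8 Fv 3.5 Fz 4.6 [-1.79 -1.46  0.07] 25.2
s 69.9 t 619.2 z 41.5 yaw -84.15 | Fu -6.0 Fv 3.1 Fz 5.2 [-1.77 -1.5   0.1 ] 24.9
```

Emit:
jog_arm(moves=[[[-0.1,-0.04,0],0,2],[[-0.1,0,0],0,2],[[-0.1,0,0],0,2],[[-0.1,0,0],0,2],[[0,0,0],0,2],[[0,0,0],0,2]])

```text
time_s: 23.18
tcp_pos: [0.6081, 0.138, 0.0415]
eef_rot: [179.9, -0.1, -84.2]
contact_force: [3.7, -5.3, 6.3]
gripper_width: 0.0249
gripper_force: 40.0
```

```bash
python3 - <<'E'
from h import *
st_();shot('scene');st_()
E
```

```text
s 73.7 t 619.2 z 41.5 yaw -84.15 | Fu -5.6 Fv 3.1 Fz 6.3 [-2.09 -1.07  0.15] 24.9
s 73.7 t 619.2 z 41.5 yaw -84.15 | Fu -5.4 Fv 2.6 Fz 7.0 [-2.02 -1.01  0.04] 24.9
```

Emit:
jog_arm(moves=[[[-0.1,-0.03,-0.05],0,2],[[-0.1,0,0],0,2],[[0,0,0],0,2],[[0,0,0],0,2]])

```text
time_s: 23.72
tcp_pos: [0.6079, 0.1402, 0.0415]
eef_rot: [179.9, -0.1, -84.2]
contact_force: [2.9, -3.8, 4.5]
gripper_width: 0.0249
gripper_force: 40.0
```

```bash
python3 - <<'E'
from h import *
st_();shot('scene');st_()
E
```

```text
s 75.9 t 619.2 z 41.5 yaw -84.16 | Fu -4.1 Fv 2.5 Fz 4.5 [-1.65 -1.06  0.08] 24.9
s 75.9 t 619.2 z 41.6 yaw -84.16 | Fu -3.5 Fv 2.0 Fz 4.2 [-1.63 -1.05  0.12] 25.0
```

Emit:
jog_arm(moves=[[[-0.1,0,0],0,2],[[0,0,0],0,2],[[0,0,0],0,2]])

```text
time_s: 24.15
tcp_pos: [0.6078, 0.1411, 0.0416]
eef_rot: [179.9, -0.1, -84.2]
contact_force: [3.2, -4.4, 4.8]
gripper_width: 0.0251
gripper_force: 40.0
```

```bash
python3 - <<'E'
from h import *
st_();shot('scene');st_()
E
```

```text
s 76.8 t 619.2 z 41.6 yaw -84.16 | Fu -4.7 Fv 2.8 Fz 4.8 [-1.66 -1.08  0.03] 25.1
s 76.8 t 619.2 z 41.6 yaw -84.17 | Fu -4.8 Fv 2.5 Fz 3.5 [-1.71 -1.06  0.04] 25.1
```

Emit:
jog_arm(moves=[[[-0.1,0,0],0,2],[[-0.1,0,0],0,2],[[0,0,0],0,2],[[0,0,0],0,2]])

```text
time_s: 24.7
tcp_pos: [0.6076, 0.1431, 0.0416]
eef_rot: [179.9, -0.1, -84.2]
contact_force: [2.3, -4.2, 4.2]
gripper_width: 0.025
gripper_force: 40.0
```

Emit:
jog_arm(moves=[[[-0.1,0,0],0,2],[[-0.1,0,0],0,2],[[0,0,0],0,2],[[0,0,0],0,2]])

```text
time_s: 25.2
tcp_pos: [0.6074, 0.1451, 0.0416]
eef_rot: [179.9, -0.1, -84.2]
contact_force: [2.2, -4.7, 4.8]
gripper_width: 0.0251
gripper_force: 40.0
```

Emit:
jog_arm(moves=[[[-0.1,0,0],0,2],[[-0.1,0,0],0,2],[[0,0,0],0,2],[[0,0,0],0,2]])

```text
time_s: 25.7
tcp_pos: [0.6071, 0.1471, 0.0415]
eef_rot: [179.9, -0.1, -84.2]
contact_force: [3.2, -4.6, 3.8]
gripper_width: 0.0248
gripper_force: 40.0
```

Emit:
jog_arm(moves=[[[-0.1,0,0],0,2],[[-0.1,0,0],0,2],[[0,0,0],0,2],[[0,0,0],0,2]])

```text
time_s: 26.2
tcp_pos: [0.607, 0.1491, 0.0416]
eef_rot: [179.9, -0.1, -84.2]
contact_force: [3.4, -4.7, 4.6]
gripper_width: 0.0249
gripper_force: 40.0
```

Emit:
jog_arm(moves=[[[-0.1,0,0],0,2],[[-0.1,0,0],0,2],[[0,0,0],0,2],[[0,0,0],0,2]])

```text
time_s: 26.7
tcp_pos: [0.6068, 0.1505, 0.0416]
eef_rot: [179.9, -0.1, -84.2]
contact_force: [3.1, -6.8, 4.2]
gripper_width: 0.0251
gripper_force: 40.0
```

Emit:
jog_arm(moves=[[[-0.05,0,0],0,2],[[0,0,0],0,2],[[0,0,0],0,2]])

```text
time_s: 27.08
tcp_pos: [0.6068, 0.1506, 0.0416]
eef_rot: [179.9, -0.2, -84.2]
contact_force: [4.4, -8.4, 3.0]
gripper_width: 0.0249
gripper_force: 40.0
```

Emit:
jog_arm(moves=[[[-0.06,0,0],0,2],[[0,0,0],0,2],[[0,0,0],0,2]])

```text
time_s: 27.45
tcp_pos: [0.6068, 0.1506, 0.0416]
eef_rot: [179.9, -0.2, -84.2]
contact_force: [5.8, -11.1, 4.1]
gripper_width: 0.0249
gripper_force: 40.0
```

```bash
python3 - <<'E'
from h import *
st_();shot('scene');st_();shot('scene');st_()
E
```

```text
s 86.4 t 619.2 z 41.6 yaw -84.17 | Fu -11.6 Fv 4.6 Fz 4.1 [-4.16 -2.06  0.09] 24.9
s 86.4 t 619.2 z 41.5 yaw -84.18 | Fu -11.5 Fv 4.3 Fz 4.7 [-4.17 -2.01  0.09] 24.9
s 86.4 t 619.2 z 41.6 yaw -84.17 | Fu -11.2 Fv 4.2 Fz 3.5 [-4.15 -1.99  0.09] 25.0
```

Emit:
jog_arm(moves=[[[0,0,0],0,2],[[0,0,0],0,2],[[0,0,0],0,2],[[0,0,0],0,2],[[0,0,0],0,2],[[0,0,0],0,2],[[0.08,0,0],0,2],[[0.08,-0.07,-0.05],0,2],[[0,0,0],0,2],[[0,0,0],0,2]])

```text
time_s: 28.8
tcp_pos: [0.6068, 0.1506, 0.0416]
eef_rot: [179.8, -0.1, -84.2]
contact_force: [1.5, -7.0, 1.8]
gripper_width: 0.0249
gripper_force: 40.0
```

```bash
python3 - <<'E'
from h import *
st_();shot('scene');st_()
E
```

```text
s 86.3 t 619.2 z 41.6 yaw -84.17 | Fu -7.2 Fv 0.8 Fz 1.8 [-2.47 -0.65  0.1 ] 24.9
s 86.3 t 619.2 z 41.6 yaw -84.17 | Fu -6.4 Fv 0.4 Fz 2.4 [-2.43 -0.62  0.09] 25.0
```

Emit:
jog_arm(moves=[[[0.1,0,0],0,2],[[0.08,0,-0.03],0,2],[[0,0,0],0,2],[[0,0,0],0,2]])

```text
time_s: 29.35
tcp_pos: [0.6069, 0.1504, 0.0417]
eef_rot: [179.9, -0.0, -84.2]
contact_force: [-4.0, 0.8, -4.2]
gripper_width: 0.0251
gripper_force: 40.0
```

Emit:
jog_arm(moves=[[[0,0,0],0,3],[[0,0,0],0,4],[[0,0,0],0,5],[[0,0,0],0,5],[[0,0,0],0,5],[[0,0,0],0,5]])

```text
time_s: 30.1
tcp_pos: [0.6083, 0.1505, 0.0427]
eef_rot: [-180.0, 0.0, -84.1]
contact_force: [-0.4, -0.3, 0.2]
gripper_width: 0.05
gripper_force: 0.0
```

Emit:
jog_arm(moves=[[[0,0,-1],0,5],[[0,0,-3],0,5],[[0,0,-4],0,5],[[0,0,-5],0,5],[[0,0,-4],0,5],[[-5,0,0],0,5],[[-5,0,0],0,5],[[-5,0,0],0,5],[[0,0,0],0,5],[[0,0,0],0,5]])

```text
time_s: 31.35
tcp_pos: [0.5927, 0.2998, 0.213]
eef_rot: [-180.0, -0.0, -84.1]
contact_force: [0.3, 0.1, 0.4]
gripper_width: 0.0501
gripper_force: 0.0
```

```bash
python3 - <<'E'
from h import *
st_();p=shot('wrist');cv2.imwrite('pics/w10.png',p['pixels'])
E
```

```text
s 236.2 t 620.8 z 213.0 yaw -84.10 | Fu 0.1 Fv 0.3 Fz 0.4 [ 0.09 -0.05  0.01] 50.1
```

View pics/w10.png

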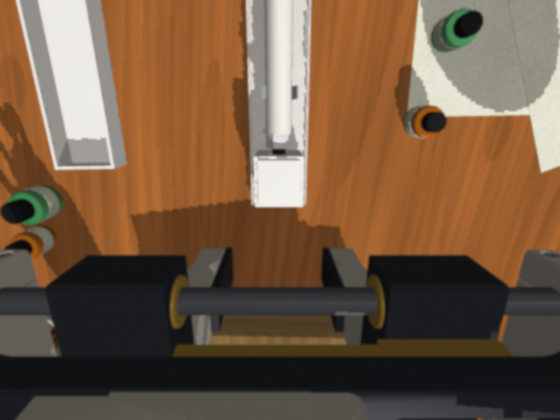

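The lamp sits in the clips with its plug inside the lampholder (cap end at (280,140), lampholder face at row 155). The robot is clear, so I'll hand it in.

```bash
python3 -c "
from h import *
print(close_job())"
```

```text
the job is handed in; nothing more can be done
None
```

The lamp is pressed down into both clips and slid home on the contact (about 18 mm deep). It got a press of about 7 N beyond the clips' drag, then I let go and handed the job in at about 31 s. The judging gave no result.

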